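# Hang the headband on the free bar

## Robot

A 6-joint arm with a two-finger parallel gripper is mounted at the origin on the work surface. World frame = base frame: x ahead of the robot, y to its left, z up, the work surface at z = 0. Lengths are in m, angles in rad, forces in N, time in s.
With the tool pointing down it reaches from about 0.3 to 0.825 m from the base axis. Payload 5.4 kg.
Tool frame: the origin (TCP) lies midway between the tips of the shut fingers; the grasp point (between the pads) lies ctrl.grip_point_offset behind it (ctrl.grip_point_offset is the distance from the TCP to the grasp point, in m); z points along the fingers, y is the line along which they close (so a half turn about z gives the same grasp; the last joint's range is limited). The gripper opens to 92 mm and grips with 3 to 60 N. Pads are 20 mm wide; open, the fingers measure 128 mm over their backs; the gripper's body (75 mm by 189 mm) begins 69 mm behind the grasp point.
Start: joints at [1.049, 0.158, 1.597, -0, 1.386, -0.21], TCP at [0.176, 0.547, 0.215] pointing down, gripper open.
Joint ranges: [-2.91, 2.91], [-0.94, 2.29], [0.18, 2.7], [-1.29, 4.43], [0.17, 2.64], [-3, 3]. Speed limits (rad/s): [2.57, 2.57, 3.14, 3.14, 3.14, 3.14].

## Interface

Orientations are given as a unit quaternion [w, x, y, z].
In Python, from bench import ctrl gives the robot as it stands. The module is installed in compiled form; this text tells all that it offers.
- The arm moves only by the tool send_rows, never from a script. Its argument "increments" is a list of rows, each a list of 7 numbers: the turn, a rotation vector about the tool's x, y, z normalised to -1 to 1, where 1 is 180 degrees, then the shift along the tool's x, y, z normalised to -1 to 1, where 1 is 0.3 m, then the opening, from 0 (shut) to 1 (fully open). A call has 1 to 5 rows; each row shifts and turns the commanded pose from where the row before left it, along the tool's axes as they then stand; what a row does not reach is not made up. A row lasts 1/8 s, in which the tool goes at most 62.5 mm and 10.7 degrees, less where a joint would pass 70% of its speed; a pose out of reach is approached as far as the arm can. A call with a number of a shift or a turn outside -1 to 1 is refused whole. A call with a gripper value outside its range is refused whole. The fingers move at their own pace and stop on an object; the grip force is fixed at half the most. Time passes only in rows, so rows that do not move let the fingers close. It gives the time, the measured TCP pose, the force, the opening and the grip force at its end, in the units of the state.
- ctrl.sense(): the state, without advancing time (a new reading comes with each control period).
- ctrl.grab_frame(name): name is "scene" or "top" or "wrist"; returns a dict with "frame" (480x640x3 uint8, blue, green, red), "fovy" (degrees; the focal length in pixels is half the picture's height over the tangent of half this angle, whatever the lens; pixels are square), "cx", "cy" (the principal point, pixels), "rvec" (rotation vector, rad) and "tvec" (3), from world to camera coordinates, as OpenCV has them; the wrist camera has in their place "mount" (4x4, takes a point from camera to tool coordinates, whose origin is the TCP and whose axes are the flange's). Camera axes: x right, y down, z forward; pixel columns grow to the right and rows downward; lengths in m; the calibration is good to about 2 mm. The wrist camera is an equidistant fisheye: a pixel r from the principal point sees the ray r / f radians off the axis. A picture is of the moment at which its call begins: read the wrist's pose just before it. There is no depth.
- ctrl.job_done(): hands the job in; it is judged then, once.
The state is a dict: "clock": time; "qpos": joint angles; "joint_velocities": joint speeds; "joint_torque": joint torques, N m; "tool_pos": TCP position; "tcp_rot": TCP orientation; "contact_force": force on the tool from outside, world axes, zero at the start; "torque": the same for the moment, N m; "grip_width": finger opening in m; "finger_force": force on a finger pad.
Only numpy, scipy, OpenCV 4.12 (cv2) and the standard library are available. Lean on these libraries where they do the work, as an engineer would, in place of code of your own. Each camera call takes 0.05 s, during which the arm holds its last target. There are 200 camera calls.

## Task

Pick up the headband with the bow that stands on the counter and hang it over the one bar of the headband stand that is still empty, arch up, with a leg on each side of the bar. Let go of it and leave the two headbands that already hang on the stand where they are.

Things in the scene. Friction and masses are not known exactly. Their poses are not given: they have to be found in the camera images.
- headband: loose white rigid plastic headband (60 g) with a bow, standing arch up on its two tips. The arch lies in its y-z plane (sizes in mm): 136 wide along y, 110 high without bow; the band 32 wide along x (tips 40), 4 thick; clear opening 110 wide at the feet, 128 at 36 up; flat crown 26 long. Origin: foot level, midway between the tips, z up. Same either way round
- bow (a point): middle of the headband's bow, 127 mm above its origin. The bow's rigid knot is a block 24 (x) by 22 (y) by 34 high (110 to 144 above the origin): grip it from above, fingers closing along the headband's x. Wings beside it are 20 thick in x and reach 41 to either side in y
- crown (a point): centre of the underside of the headband's crown, 106 mm above its origin: the place that rests on a bar
- stand: fixed headband stand: wooden base 130 x 460 x 12 mm with three steel posts, each with a level round bar, 12 diameter, along the stand's x, 165 apart in y. A bar runs from its post (x +55) towards the robot to a free end with an 18 ball (x -50). Nothing but hung headbands rises above the bars; a tin 22 high stands on the base. Origin: counter level below the middle bar's middle
- rail_1 (a point): middle of the top line of the bar at the stand's +y side, 165 mm above the counter; axes parallel to the stand's (x along the bar)
- rail_2 (a point): the same for the middle bar
- rail_3 (a point): the same for the bar at the stand's -y side
- hung_a: a plain black headband of the same arch without a bow, hanging over one of the three bars; origin and axes as for the loose headband, so that its crown's underside is 106 mm above its origin
- hung_b: a white headband of the same arch with a round button (34 mm diameter, 14 thick, top 143 above the origin) on its crown, hanging over another of the three bars; origin and axes as for the loose headband
Things that resemble listed ones, but are neither listed nor needed, are in the scene too. What is shaped like the headband but pink is not meant.

How it is judged:
By the outcome, as a careful person would: the job done as asked, in the order asked, and still so for the second after the job is handed in, with the robot touching nothing.
It also fails if it takes over 40 s, if anything falls off the work surface, if the arm or the gripper's body presses on something with over 40 N, if the wrist force passes 120 N, or if a joint passes its speed limit or range.

## Working session

There is one attempt and no reset: what is moved stays moved. The work goes in short steps, Python scripts to look and compute and a tool call to move; the robot and the scene stay as the last step left them, time stands still between calls to the robot, and variables do not carry over. Pictures are saved under pics/ and viewed, at most 10 in all, crops included, and the job is handed in when it is done.

Besides the shell and the picture viewer there is one more tool, called after "Emit:" as name([rows], argument=value, ...), one row to a line, values as JSON. send_rows: Moves the arm, as the interface text tells. Scaled input: -1 to 1 covers 0.3 m each way for a shift and 180 degrees each way for a turn. Its arguments: {"type":"object","properties":{"increments":{"type":"array"}},"required":["increments"]}

```bash
mkdir -p pics; cat > h.py <<'E'
import numpy as np, cv2
from bench import ctrl
from scipy.spatial.transform import Rotation as R
E
python3 - <<'E'
from h import *
s=ctrl.sense(); print(s['clock'],s['tool_pos'],s['tcp_rot'],ctrl.grip_point_offset)
import pickle
for n in("scene","top"):
    g=ctrl.grab_frame(n); cv2.imwrite(f"pics/{n}0.png",g["frame"]); pickle.dump(g,open(n+".pkl","wb"))
    Rm=cv2.Rodrigues(np.array(g["rvec"]))[0]; print(n,g["fovy"],-Rm.T@np.ravel(g["tvec"]),Rm.round(2).tolist())
E
```

```text
0.0 [0.17609564 0.54669902 0.21361374] [-3.32949883e-04  1.55265919e-01  9.87872244e-01 -9.01870261e-04] 0.0187
scene 50.6518455548573 [ 1.21689073 -0.55433439  0.75207396] [[0.56, 0.83, 0.01], [0.46, -0.3, -0.83], [-0.69, 0.47, -0.55]]
top 51.84248063283191 [ 0.28006406 -0.01010121  1.1218883 ] [[0.01, -1.0, 0.03], [-0.99, -0.02, -0.14], [0.14, -0.03, -0.99]]
```

View pics/scene0.png

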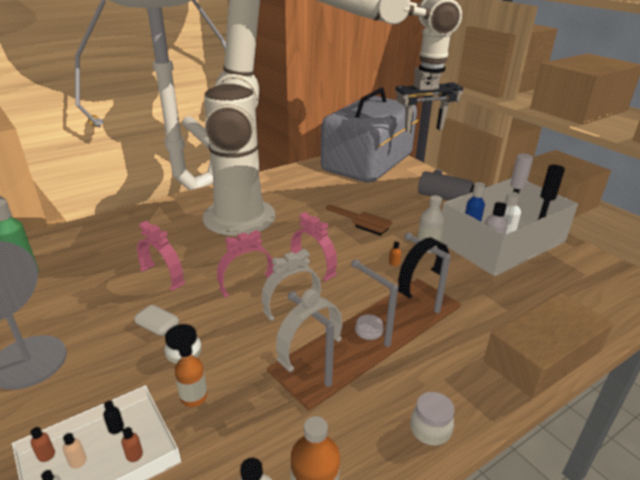

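View pics/top0.png

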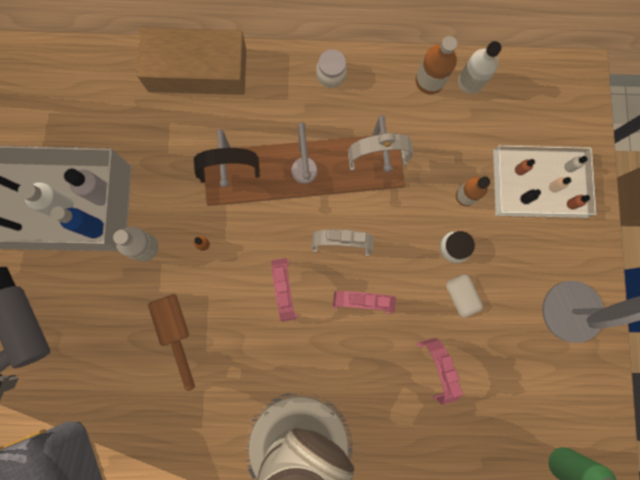

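The scene shows four standing or hung look-alikes and the target:
- Pink bows: scene (155,250), (243,262), (313,245); top (283,290), (364,300), (443,370).
- White with a button, hung: scene (310,325), top (385,148).
- Black, hung: scene (425,265), top (226,160).
- White with a bow, standing on the counter: scene (292,280), top (343,240). This is my choice.

The middle bar is the empty one: top (304,125) to (305,172), scene (357,265) to (392,290). I'll check both in a close crop.

```bash
python3 - <<'E'
from h import *
a=cv2.imread("pics/top0.png")[110:265,265:420]; b=cv2.imread("pics/scene0.png")[230:400,250:410]
cv2.imwrite("pics/c_top.png",cv2.resize(a,None,fx=3.8,fy=3.8,interpolation=2))
cv2.imwrite("pics/c_scene.png",cv2.resize(b,None,fx=3.5,fy=3.5,interpolation=2))
E
```

```text
(no output)
```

View pics/c_top.png

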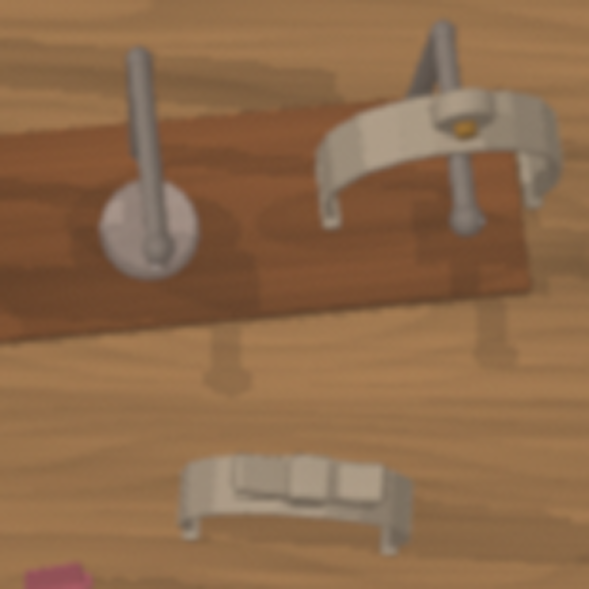

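View pics/c_scene.png

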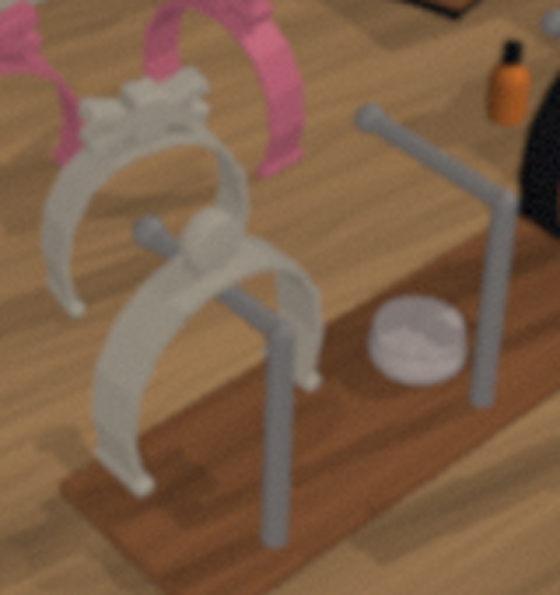

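The crops confirm the choice. The white headband with a three-block bow stands alone, with its knot top at top-crop (310,478). The middle bar is bare, ball at (157,248) and post end at (138,52). The button headband is the hung one.

```bash
cat >> h.py <<'E'
import pickle
def cam(n):
    g=pickle.load(open(f"{n}.pkl","rb")); Rm=cv2.Rodrigues(np.array(g["rvec"]))[0]; t=np.ravel(g["tvec"])
    f=240/np.tan(np.radians(g["fovy"]/2)); return g,Rm,t,np.array([[f,0,g["cx"]],[0,f,g["cy"]],[0,0,1]])
def onz(n,uv,z):
    g,Rm,t,K=cam(n); d=Rm.T@np.linalg.inv(K)@[*uv,1]; c=-Rm.T@t; return c+d*(z-c[2])/d[2]
def tri(a,b):
    P=[K@np.c_[Rm,t] for _,Rm,t,K in(cam("top"),cam("scene"))]
    X=cv2.triangulatePoints(*P,np.array(a,float),np.array(b,float)).ravel(); return X[:3]/X[3]
E
python3 - <<'E'
from h import *
np.set_printoptions(precision=4,suppress=True)
T=lambda x,y:(265+x/3.8-.37,110+y/3.8-.37); S=lambda x,y:(250+x/3.5-.36,230+y/3.5-.36)
for nm,a,b,z in[("ball",(157,247),(370,118),.159),("barend",(138,53),(505,198),.163),("knot",(310,478),(155,92),.144),
 ("btn",(466,115),(210,240),.135),("ball3",(466,220),(150,233),.159),("end3",(443,27),(283,325),.163)]:
    print(nm,tri(T(*a),S(*b)),onz("top",T(*a),z),onz("scene",S(*b),z))
for nm,a,z in[("wingL",(260,473),.138),("wingR",(360,482),.138),("footL",(188,537),0),("footR",(390,552),0)]: print(nm,onz("top",T(*a),z))
for nm,b in [("sfootL",(78,314)),]: print(nm,onz("scene",S(*b),0))
print("base corners",onz("top",(404.5,187),.012),onz("top",(206.5,203.5),.012))
E
```

```text
ball [ 0.5608 -0.0061  0.1581] [ 0.5605 -0.0061  0.159 ] [ 0.5617 -0.0069  0.159 ]
barend [0.6661 0.0057 0.1622] [0.666 0.006 0.163] [0.6667 0.0045 0.163 ]
knot [ 0.4437 -0.0861  0.1394] [ 0.4408 -0.0893  0.144 ] [ 0.4515 -0.0861  0.144 ]
btn [ 0.6294 -0.1653  0.1835] [ 0.6466 -0.1747  0.135 ] [ 0.58   -0.1308  0.135 ]
ball3 [ 0.5802 -0.1701  0.1572] [ 0.5793 -0.1704  0.159 ] [ 0.5824 -0.1707  0.159 ]
end3 [ 0.6851 -0.1574  0.1639] [ 0.6853 -0.1578  0.163 ] [ 0.6845 -0.1565  0.163 ]
wingL [ 0.4439 -0.0631  0.138 ]
wingR [ 0.4401 -0.1165  0.138 ]
footL [ 0.4269 -0.0275  0.    ]
footR [ 0.4201 -0.1498  0.    ]
sfootL [ 0.457  -0.1494  0.    ]
base corners [ 0.5791 -0.2349  0.012 ] [0.5299 0.2199 0.012 ]
```

Emit:
send_rows([
  [0,0,0.0524,0,0,-0.03,0.6],
  [0,0,0.0524,0,0,-0.03,0.6],
  [0,0,0.0524,0,0,-0.03,0.6],
  [0,0,0.0524,0,0,-0.03,0.6],
  [0,0,0.0524,0,0,-0.03,0.6],
])

```text
clock: 0.72
tool_pos: [0.1762, 0.547, 0.2593]
tcp_rot: [0.0, 0.54, 0.842, -0.001]
contact_force: [-0.3, -0.8, -1.0]
grip_width: 0.055
finger_force: 0.0
```

Emit:
send_rows([
  [0,0,0.0524,0,0,0,0.6],
  [0,0,0.0524,0,0,0,0.6],
  [0,0,0.0524,0,0,0,0.6],
  [0,0,0,0,0,0,0.6],
])

```text
clock: 1.23
tool_pos: [0.1763, 0.547, 0.2591]
tcp_rot: [0.0, 0.727, 0.687, -0.0]
contact_force: [0.1, -0.1, 0.0]
grip_width: 0.0551
finger_force: 0.0
```

```bash
cat >> h.py <<'E'
def go(x,y,z,yaw):  # remaining move in tool axes, scaled; yaw = angle of tool y (deg)
    s=ctrl.sense(); p=np.array(s["tool_pos"]); q=s["tcp_rot"]; A=R.from_quat([*q[1:],q[0]])
    a=np.radians(yaw); ty=np.array([np.cos(a),np.sin(a),0]); tz=np.array([0,0,-1.]); B=R.from_matrix(np.c_[np.cross(ty,tz),ty,tz])
    print("pos",p.round(4),"turn",((A.inv()*B).as_rotvec()/np.pi).round(4),"shift",(A.inv().apply(np.array([x,y,z])-p)/.3).round(4),"F",np.round(s["contact_force"],1),"w",round(s["grip_width"],4),s["finger_force"],"t",s["clock"])
E
python3 - <<'E'
from h import *
go(.442,-.089,.25,-3.4)
print(onz("top",(364,298),.14),onz("top",(283,290),.14))
print("a inner",onz("top",(259,165),.095),"b inner",onz("top",(348.5,156),.095))
E
```

```text
pos [0.1763 0.547  0.2591] turn [-0.0002  0.0003  0.001 ] shift [-2.0669  1.0035  0.0315] F [ 0.1 -0.1  0. ] w 0.0551 0.0 t 1.225
[ 0.31628935 -0.1259198   0.14      ] [0.32955729 0.03489337 0.14      ]
a inner [0.59799319 0.09507924 0.095     ] b inner [ 0.62286372 -0.09698991  0.095     ]
```

Emit:
send_rows([
  [0,0,0,-0.138,0.067,0,0.6],
  [0,0,0,-0.138,0.067,0,0.6],
  [0,0,0,-0.138,0.067,0,0.6],
  [0,0,0,-0.138,0.067,0,0.6],
  [0,0,0,-0.138,0.067,0,0.6],
])

```text
clock: 1.85
tool_pos: [0.265, 0.3334, 0.2595]
tcp_rot: [0.0, 0.726, 0.688, 0.0]
contact_force: [0.8, -0.8, 0.1]
grip_width: 0.0554
finger_force: 0.0
```

Emit:
send_rows([
  [0,0,0,-0.138,0.067,0,0.6],
  [0,0,0,-0.138,0.067,0,0.6],
  [0,0,0,-0.138,0.067,0,0.6],
  [0,0,0,-0.138,0.067,0,0.6],
  [0,0,0,-0.138,0.067,0,0.6],
])

```text
clock: 2.48
tool_pos: [0.3533, 0.1209, 0.2596]
tcp_rot: [0.0, 0.726, 0.688, 0.0]
contact_force: [1.1, 1.3, -0.9]
grip_width: 0.0552
finger_force: 0.0
```

Emit:
send_rows([
  [0,0,0,-0.138,0.067,0,0.6],
  [0,0,0,-0.138,0.067,0,0.6],
  [0,0,0,-0.138,0.067,0,0.6],
  [0,0,0,-0.138,0.067,0,0.6],
  [0,0,0,-0.138,0.067,0,0.6],
])

```text
clock: 3.1
tool_pos: [0.4417, -0.0917, 0.2595]
tcp_rot: [0.0, 0.726, 0.687, 0.0]
contact_force: [0.3, 0.5, 0.6]
grip_width: 0.055
finger_force: 0.0
```

Emit:
send_rows([
  [0,0,0,0,0,0,0.6],
])

```text
clock: 3.22
tool_pos: [0.4417, -0.0922, 0.2592]
tcp_rot: [-0.0, 0.728, 0.686, -0.0]
contact_force: [-0.4, 0.1, -0.4]
grip_width: 0.0551
finger_force: 0.0
```

```bash
python3 - <<'E'
from h import *
go(.442,-.089,.115,-3.4)
s=ctrl.sense(); g=ctrl.grab_frame("wrist"); pickle.dump((s,g),open("wrist.pkl","wb"))
cv2.imwrite("pics/w1.png",g["frame"]); print(g["fovy"],g["cx"],g["cy"],np.round(g["mount"],3))
# predicted pixels of knot-top corners
q=s["tcp_rot"];A=R.from_quat([*q[1:],q[0]]); M=np.array(g["mount"]); f=240/np.tan(np.radians(g["fovy"]/2))
def proj(P):
    t=A.inv().apply(P-s["tool_pos"]); c=M[:3,:3].T@(t-M[:3,3]); th=np.arctan2(np.hypot(*c[:2]),c[2]); return np.array([g["cx"],g["cy"]])+f*th*c[:2]/np.hypot(*c[:2])
H=R.from_euler('z',-3.4,degrees=True)
for v in [(-.012,-.011,.144),(-.012,.011,.144),(.012,.011,.144),(.012,-.011,.144),(-.02,.059,0),(-.02,-.059,0)]: print(v,proj(H.apply(v)+[.442,-.089,0]).round(1))
E
```

```text
pos [ 0.4417 -0.0922  0.2592] turn [-0.0003 -0.      0.0002] shift [0.0108 0.001  0.4805] F [-0.4  0.1 -0.4] w 0.0551 0.0 t 3.225
65.70646984690485 325.08385375760315 236.97357400459077 [[ 0.    -0.961 -0.275  0.077]
 [ 1.     0.    -0.001 -0.   ]
 [ 0.001 -0.275  0.961 -0.171]
 [ 0.     0.     0.     1.   ]]
(-0.012, -0.011, 0.144) [311.3 240.9]
(-0.012, 0.011, 0.144) [311.1 214.1]
(0.012, 0.011, 0.144) [341.6 214.1]
(0.012, -0.011, 0.144) [341.2 240.9]
(-0.02, 0.059, 0) [308.8 146.5]
(-0.02, -0.059, 0) [309.6 245. ]
```

View pics/w1.png

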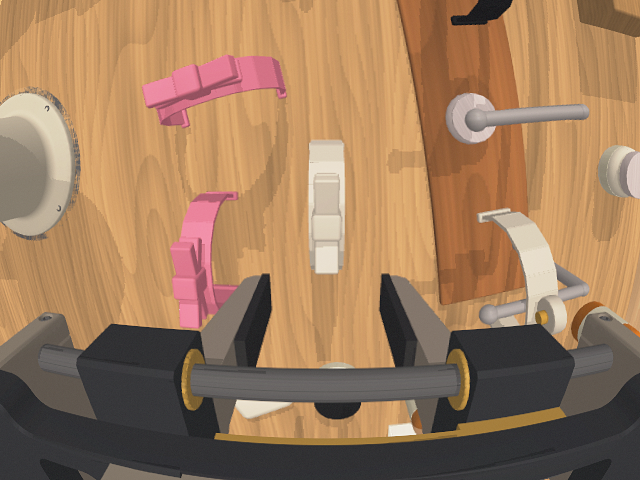

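The wrist picture shows the white bow headband with its knot top at about (327,227), within about 1 px of the prediction. The pink ones are clear of the fingers, so I'll descend and grip.

Emit:
send_rows([
  [0,0,0,0.011,0.003,0.1,0.6],
  [0,0,0,0,0,0.12,0.6],
  [0,0,0,0,0,0.12,0.6],
  [0,0,0,0,0,0.1,0.6],
  [0,0,0,0,0,0.04,0.6],
])

```text
clock: 3.9
tool_pos: [0.4411, -0.0851, 0.114]
tcp_rot: [-0.002, 0.726, 0.687, -0.0]
contact_force: [-0.7, 0.4, 0.0]
grip_width: 0.0552
finger_force: 0.0
```

Emit:
send_rows([
  [0,0,0,0,0,0,0.6],
  [0,0,0,0,0,0,0],
  [0,0,0,0,0,0,0],
  [0,0,0,0,0,0,0],
  [0,0,0,0,0,0,0],
])

```text
clock: 4.53
tool_pos: [0.4429, -0.0871, 0.1161]
tcp_rot: [0.0, 0.727, 0.686, 0.0]
contact_force: [-0.9, -0.3, 2.8]
grip_width: 0.0241
finger_force: 30.0
```

Emit:
send_rows([
  [0,0,0,0,0,0,0],
  [0,0,0,0,0,-0.05,0],
  [0,0,0,0,0,-0.1,0],
  [0,0,0,0,0,-0.1,0],
  [0,0,0,0,0,-0.05,0],
])

```text
clock: 5.15
tool_pos: [0.4433, -0.0873, 0.2078]
tcp_rot: [0.001, 0.727, 0.686, 0.001]
contact_force: [-0.1, 0.2, -0.7]
grip_width: 0.024
finger_force: 30.0
```

```bash
python3 - <<'E'
from h import *
go(.500,-.013,.205,6.4)
E
```

```text
pos [ 0.4433 -0.0873  0.2078] turn [ 0.0008  0.0005 -0.054 ] shift [0.2582 0.1744 0.0096] F [-0.1  0.2 -0.7] w 0.024 29.99906212091446 t 5.15
```

Emit:
send_rows([
  [0,0,0,0.04,0.025,0,0],
  [0,0,0,0.075,0.05,0,0],
  [0,0,0,0.075,0.05,0,0],
  [0,0,0,0.05,0.035,0,0],
  [0,0,0,0.02,0.014,0,0],
])

```text
clock: 5.78
tool_pos: [0.4991, -0.011, 0.2046]
tcp_rot: [-0.001, 0.727, 0.687, -0.001]
contact_force: [-0.3, 0.5, -1.2]
grip_width: 0.0239
finger_force: 30.0
```

Emit:
send_rows([
  [0,0,-0.013,0,0,0,0],
  [0,0,-0.02,0,0,0,0],
  [0,0,-0.015,0,0,0,0],
  [0,0,-0.006,0,0,0,0],
  [0,0,0,0,0,0,0],
])

```text
clock: 6.4
tool_pos: [0.499, -0.0122, 0.2054]
tcp_rot: [-0.0, 0.667, 0.745, -0.0]
contact_force: [-0.2, -0.5, -0.6]
grip_width: 0.0239
finger_force: 30.0
```

```bash
python3 - <<'E'
from h import *
go(.611,.0005,.2,6.4)
for n in("scene","top"):
    g=ctrl.grab_frame(n); pickle.dump(g,open(n+".pkl","wb")); cv2.imwrite(f"pics/{n}1.png",g["frame"])
a=cv2.imread("pics/top1.png")[90:250,240:420]; b=cv2.imread("pics/scene1.png")[200:360,250:430]
cv2.imwrite("pics/c1.png",cv2.resize(np.hstack([a,b]),None,fx=2.2,fy=2.2,interpolation=2))
E
```

```text
pos [ 0.499  -0.0122  0.2054] turn [-0.0001 -0.     -0.0002] shift [0.0008 0.3757 0.0179] F [-0.2 -0.5 -0.6] w 0.0239 29.998883306980133 t 6.4
```

View pics/c1.png

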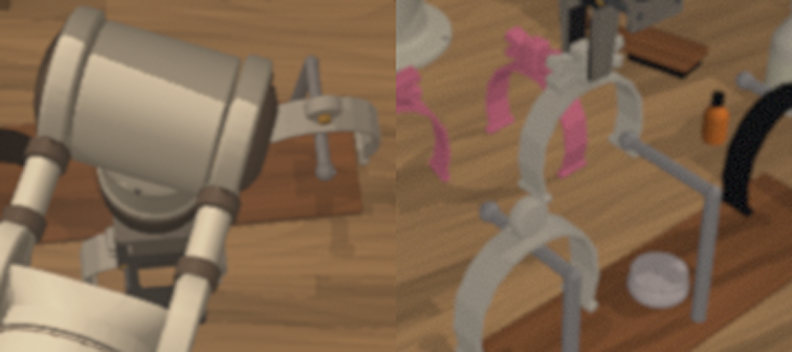

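The scene half shows the headband held upright in the fingers, its arch in front of the middle bar's ball at about (627,140). The legs are clear of both neighbours. The top half shows only the arm over it. I'll slide it in over the bar.

Emit:
send_rows([
  [0,0,0,0,0.04,0,0],
  [0,0,0,0,0.06,0,0],
  [0,0,0,0,0.06,0,0],
  [0,0,0,0,0.06,0,0],
  [0,0,0,0,0.06,0,0],
])

```text
clock: 7.12
tool_pos: [0.5839, -0.0025, 0.2054]
tcp_rot: [0.0, 0.667, 0.745, 0.0]
contact_force: [-0.4, 0.2, 0.4]
grip_width: 0.0236
finger_force: 30.0
```

Emit:
send_rows([
  [0,0,0,0,0.06,0,0],
  [0,0,0,0,0.03,0,0],
  [0,0,0,0,0.005,0,0],
  [0,0,0,0,0,0,0],
])

```text
clock: 7.62
tool_pos: [0.6107, 0.0005, 0.2055]
tcp_rot: [-0.0, 0.667, 0.745, -0.0]
contact_force: [-0.5, -0.9, -0.7]
grip_width: 0.0236
finger_force: 30.0
```

```bash
python3 - <<'E'
from h import *
go(.611,.0005,.175,6.4)
g=ctrl.grab_frame("scene"); cv2.imwrite("pics/c2.png",cv2.resize(g["frame"][200:400,250:470],None,fx=2.9,fy=2.9,interpolation=2))
E
```

```text
pos [6.107e-01 5.000e-04 2.055e-01] turn [-0.0001 -0.     -0.    ] shift [-0.      0.001   0.1016] F [-0.5 -0.9 -0.7] w 0.0236 29.998895823955536 t 7.625
```

View pics/c2.png

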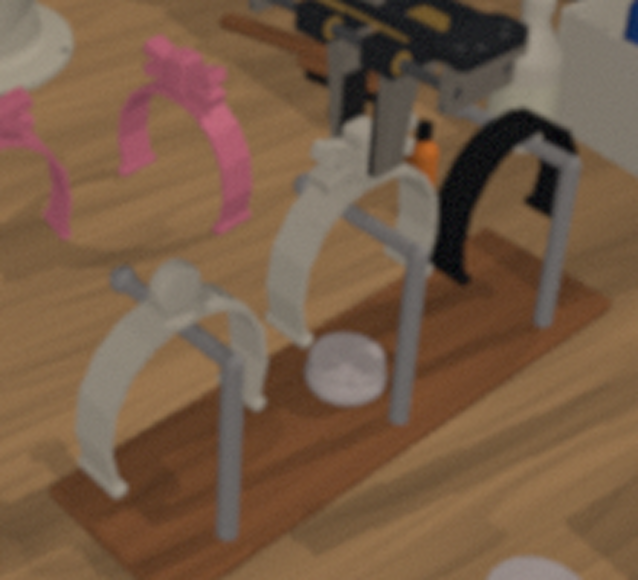

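The bar runs through the arch, with the left foot at about (290,335), the right foot behind the post at (430,270), and both neighbours untouched. I'll lower it onto the bar.

Emit:
send_rows([
  [0,0,0,0,0,0.03,0],
  [0,0,0,0,0,0.03,0],
  [0,0,0,0,0,0.02,0],
  [0,0,0,0,0,0.008,0],
  [0,0,0,0,0,0,0],
])

```text
clock: 8.3
tool_pos: [0.6109, 0.0005, 0.1791]
tcp_rot: [-0.0, 0.667, 0.745, -0.0]
contact_force: [0.1, 0.4, -1.3]
grip_width: 0.0238
finger_force: 30.0
```

Emit:
send_rows([
  [0,0,0,0,0,0.005,0],
  [0,0,0,0,0,0.005,0],
  [0,0,0,0,0,0,0],
])

```text
clock: 8.68
tool_pos: [0.6109, 0.0005, 0.1761]
tcp_rot: [-0.0, 0.667, 0.745, -0.0]
contact_force: [-0.0, -0.6, -1.0]
grip_width: 0.024
finger_force: 30.0
```

Emit:
send_rows([
  [0,0,0,0,0,0.003,0],
  [0,0,0,0,0,0,0],
  [0,0,0,0,0,0,0],
])

```text
clock: 9.05
tool_pos: [0.611, 0.0005, 0.1753]
tcp_rot: [0.0, 0.667, 0.745, 0.0]
contact_force: [1.2, 1.0, 0.2]
grip_width: 0.0237
finger_force: 30.0
```

Emit:
send_rows([
  [0,0,0,0,0,0.003,0],
  [0,0,0,0,0,0,0],
  [0,0,0,0,0,0,0],
])

```text
clock: 9.43
tool_pos: [0.6111, 0.0004, 0.1751]
tcp_rot: [0.0, 0.667, 0.745, 0.0]
contact_force: [-2.4, -0.5, 5.6]
grip_width: 0.0236
finger_force: 30.0
```

Contact at 5.6 N shows the headband is seated. I'll open just enough to release, then lift.

Emit:
send_rows([
  [0,0,0,0,0,0,0.4],
  [0,0,0,0,0,0,0.6],
  [0,0,0,0,0,0,0.6],
  [0,0,0,0,0,0,0.6],
  [0,0,0,0,0,0,0.6],
])

```text
clock: 10.05
tool_pos: [0.6109, 0.0005, 0.1743]
tcp_rot: [-0.0, 0.667, 0.745, -0.0]
contact_force: [0.6, -0.3, -0.3]
grip_width: 0.0555
finger_force: 0.0
```

Emit:
send_rows([
  [0,0,0,0,0,-0.03,0.6],
  [0,0,0,0,0,-0.08,0.6],
  [0,0,0,0,0,-0.1,0.6],
  [0,0,0,0,0,-0.1,0.6],
  [0,0,0,0,0,-0.04,0.6],
])

```text
clock: 10.68
tool_pos: [0.6119, 0.0003, 0.2823]
tcp_rot: [0.002, 0.667, 0.745, 0.001]
contact_force: [0.3, 0.3, -0.3]
grip_width: 0.0552
finger_force: 0.0
```

Emit:
send_rows([
  [0,0,0,0,0,0,0.6],
  [0,0,0,0,0,0,0.6],
  [0,0,0,0,0,0,0.6],
  [0,0,0,0,0,0,0.6],
  [0,0,0,0,0,0,0.6],
])

```text
clock: 11.3
tool_pos: [0.6108, 0.0005, 0.279]
tcp_rot: [-0.0, 0.667, 0.745, -0.0]
contact_force: [-0.4, -0.6, 0.9]
grip_width: 0.0555
finger_force: 0.0
```

```bash
python3 - <<'E'
from h import *
go(.611,.0005,.175,6.4)
g=ctrl.grab_frame("scene"); cv2.imwrite("pics/c3.png",cv2.resize(g["frame"][200:400,250:470],None,fx=2.9,fy=2.9,interpolation=2))
E
```

```text
pos [6.108e-01 5.000e-04 2.790e-01] turn [-0.0002 -0.0001 -0.    ] shift [-1.000e-04  8.000e-04  3.468e-01] F [-0.4 -0.6  0.9] w 0.0555 0.0 t 11.3
```

View pics/c3.png

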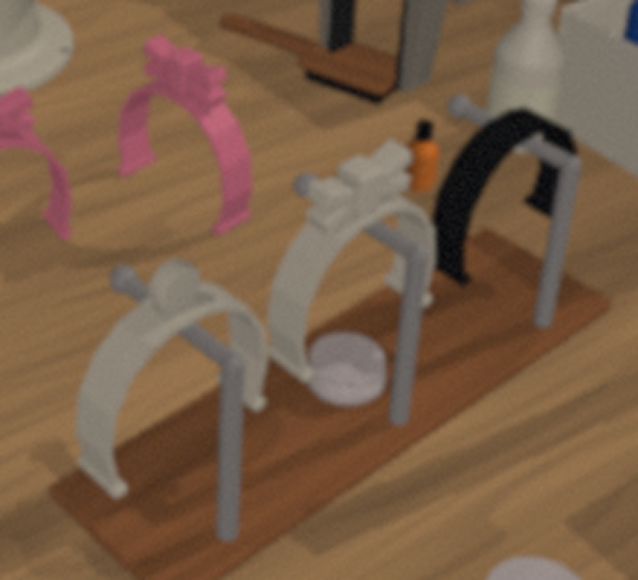

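The bow headband hangs level on the middle bar, with its bow at about (360,185) and a leg on each side at (300,370) and (428,295). The neighbours are unchanged and the gripper is clear above.

```bash
python3 -c "
from bench import ctrl
print(ctrl.job_done())"
```

```text
the job is handed in; nothing more can be done
None
```

The white headband with the bow now hangs arch up over the middle bar with a leg on each side; it is released, the two hung headbands are where they were, and the job was handed in at about 11 s on the robot's clock.

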